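# Weigh the parcel on the two-pan balance

## Robot

A 6-joint arm with a two-finger parallel gripper is mounted at the origin on the work surface. World frame = base frame: x ahead of the robot, y to its left, z up, the work surface at z = 0. Lengths are in mm, angles in rad, forces in N, time in s.
With the tool pointing down it reaches from about 350 to 975 mm from the base axis. Payload 7.1 kg.
Tool frame: the origin (TCP) lies midway between the tips of the shut fingers; the grasp point (between the pads) lies 19 mm behind it (ctrl.tcp_to_grasp is the distance from the TCP to the grasp point, in mm); z points along the fingers, y is the line along which they close (so a half turn about z gives the same grasp; the last joint's range is limited). The gripper opens to 88 mm and grips with 3 to 60 N. Pads are 20 mm wide; open, the fingers measure 115 mm over their backs; the gripper's body (75 mm by 178 mm) begins 61 mm behind the grasp point.
Start: joints at [1.115, 0.423, 1.63, -0, 1.089, -0.019], TCP at [264.369, 566.316, 222.675] pointing down, gripper open.
Joint ranges: [-3, 3], [-0.9, 2.11], [0.09, 2.58], [-1.31, 4.45], [0.11, 2.69], [-2.54, 2.54]. Speed limits (rad/s): [2.39, 2.39, 3.01, 3.14, 3.14, 3.14].

## Interface

Orientations are given as a rotation vector (axis times angle).
In Python, from workcell import get_obs, cams, ticket, boxes_of, ctrl gives the robot as it stands.
- The arm moves only by the shell command python3 -m creep 'ROWS' [OPENING]. ROWS is JSON, one flat list of numbers, 4 for each row, row after row: the shift along the world's x, y, z in m, then the turn about the world's z in rad. In form: [tx, ty, tz, spin, tx, ty, tz, spin, ...]. A call has 1 to 10 rows; each row is the pose to reach, as a shift and turn from the pose commanded when the call began; what a row does not reach only later rows make up. A row lasts 1/12 s, in which the tool goes at most 41.7 mm and 7.16 degrees, less where a joint would pass 70% of its speed; a pose out of reach is approached as far as the arm can. A call with a gripper value outside its range is refused whole. OPENING is the opening, from 0 (shut) to 1 (fully open), set as the call begins (- or left out, the last holds). The fingers move at their own pace and stop on an object; the grip force is fixed at half the most. Time passes only in rows, so rows that repeat a pose let the fingers close. It gives the time, the measured TCP pose, the force, the opening and the grip force at its end, in the units of the state.
- get_obs(): the state, without advancing time (a new reading comes with each control period).
- cams.get_image(name): name is "side" or "top"; returns (picture, depth): 480x640x3 uint8, red, green, blue; 480x640 float32, mm along the optical axis (not along the pixel's ray), 0 where there is no reading.
- cams.get_calibration(name): a dict with "mtx" (3x3 intrinsics, pixels), "R" (3x3) and "t" (3): a world point X has camera coordinates R X + t. Camera axes: x right, y down, z forward; pixel columns grow to the right and rows downward; lengths in mm; the calibration is good to about 2 mm. A picture is of the moment at which its call begins. get_calibration takes no time and is no camera call.
- ticket.close_job(): hands the job in; it is judged then, once.
Trained networks look in the newest picture that a camera, given by its name, has taken for a name from the list of things; names that differ only in an ending like _2 or _b are one class to them, and where a whole thing is asked for, a point or a joint stands for the part that bears it (a point fixed in the world has none). Each returns a list of dicts, best first, with "score" (0 to 1); they miss things now and then, are a little off and sometimes report something else, mostly with a low value. They report only what shows in the picture. A call takes as long as a camera call. They do not tell look-alikes from the thing itself.
- boxes_of(camera, target): "centre" ([column, row] in pixels, amid what is visible of it).
The state is a dict: "t": time; "qpos": joint angles; "qvel": joint speeds; "joint_torque": joint torques, N m; "ee_pos": TCP position; "orientation": TCP orientation; "ft_force": force on the tool from outside, world axes, zero at the start; "moment": the same for the moment, N m; "width": finger opening in mm; "grasp_force": force on a finger pad.
Only numpy, scipy, OpenCV 4.12 (cv2) and the standard library are available. Lean on these libraries where they do the work, as an engineer would, in place of code of your own. Each camera call takes 0.05 s, during which the arm holds its last target. There are 200 camera calls.

## Task

Weigh the small cardboard parcel: first lay it on the balance's square plate, then put as many of the steel weights into the round dish as it takes to bring the beam level, to the nearest 25 grams, and leave it so, with the weights you do not need standing on the desk. The plate sinks under the parcel: go down with it until it has come to its stop before you let go, so that it never drops, and set the weights down without dropping or knocking anything. Leave everything else on the desk where it is.

Things in the scene. Friction and masses are not known exactly. Their poses are not given: they have to be found in the camera images.
- balance: Two-pan balance standing on the desk, heavy and not to be moved: grey base 110 (x) x 200 (y) x 22 mm. Origin: centre of the base's underside. Its y axis runs along the level beam towards the plate; +z up. The pivot is 45 mm above the desk at the middle; each pan is carried 125 mm from it (plate at +y, dish at -y). Two grey uprights hold the pivot, and with the thin pointer between them they rise to 130 mm at the middle. The pans always stay horizontal while the beam tips.
- beam (a joint): Tip of the beam, rad: 0 level (also when empty), positive when the plate is down; stops at -0.2 and +0.2. It settles within about a second at 0.0015 rad for each gram that the plate carries more than the dish (the stop is reached at 133 g). At angle q the plate stands 125 mm x sin(q) below its level height, the dish as much above.
- plate_mid (a point): Middle of the upper face of the goods plate, the square flat steel pan 110 x 110 x 4 mm without a rim. 75 mm above the desk when level, 50 mm at its lower stop; z up, axes as the balance's. Pressed down, it yields like a soft spring (50 N per m), then meets the hard stop. A parcel let go of at the level height drops it too fast.
- dish_mid (a point): Middle of the inner floor of the weight dish, the round steel pan: flat floor 100 mm across, low rim 6 mm above that floor, 116 mm over all. 75 mm above the desk when level; moves with the beam. z axis up.
- parcel: Small closed cardboard parcel with a paper band, loose on the desk, 50 (x) x 80 (y) x 30 (z) mm. Origin: centre of its underside. Its mass is unknown, between 125 and 215 g.
- weight_100a: plain steel weight: a cylinder with a narrower knob on top, loose, standing on the desk; 100 g, the thick and tall one: 25 mm across, body 26 mm high, 36 mm with the knob (16 mm across). Origin: centre of its underside, z up.
- weight_100b: plain steel weight: a cylinder with a narrower knob on top, loose, standing on the desk; the second 100 g, the same as weight_100a. Origin: centre of its underside.
- weight_75: plain steel weight: a cylinder with a narrower knob on top, loose, standing on the desk; 75 g, the wide and low one: 30 mm across, body 13.5 mm high, 23 mm with the knob (14 mm across). Origin: centre of its underside.
- weight_50: plain steel weight: a cylinder with a narrower knob on top, loose, standing on the desk; 50 g, the slim and tall one: 17 mm across, body 27.5 mm high, 36 mm with the knob (12 mm across). Origin: centre of its underside.
- weight_25: plain steel weight: a cylinder with a narrower knob on top, loose, standing on the desk; 25 g, the small one: 16 mm across, body 16 mm high, 24 mm with the knob (11 mm across). Origin: centre of its underside.
- clip: Bystander: steel bulldog clip, 30 x 34 mm, 26 mm high, among the weights. Origin: under its middle.
- bell: Bystander: aluminium bell, 44 mm across, 34 mm high, among the weights. Origin: centre of its underside.
- stapler: Bystander: black stapler, 150 x 36 x 51 mm. Origin: centre of its underside.
Not all that is in view belongs to the job. Of the things shaped like the parcel, the cardboard one is meant.

How it is judged:
By the outcome, as a careful person would: the job done as asked, in the order asked, and still so for the second after the job is handed in, with the robot touching nothing.
It also fails if it takes over 72 s, if anything falls off the work surface, if the arm or the gripper's body presses on something with over 40 N, if the wrist force passes 120 N, or if a joint passes its speed limit or range.

## Working session

There is one attempt and no reset: what is moved stays moved. The work goes in short steps, Python scripts to look and compute and a shell command to move; the robot and the scene stay as the last step left them, time stands still between calls to the robot, and variables do not carry over. Pictures are saved under pics/ and viewed, at most 10 in all, crops included, and the job is handed in when it is done.

```bash
mkdir -p pics; cat > h.py <<'E'
import numpy as np, cv2
from workcell import get_obs, cams, ticket, boxes_of, ctrl
def shot(n):
    im,d=cams.get_image(n); c=cams.get_calibration(n)
    return im,d,c
def world(c,d,u,v,dep=None):
    z=d[int(round(v)),int(round(u))] if dep is None else dep
    K=np.array(c["mtx"]);R=np.array(c["R"]);t=np.array(c["t"])
    p=np.linalg.inv(K)@[u,v,1]*z
    return R.T@(p-t)
def onplane(c,u,v,z):
    K=np.array(c["mtx"]);R=np.array(c["R"]);t=np.array(c["t"])
    o=-R.T@t; r=R.T@np.linalg.inv(K)@[u,v,1]
    return o+r*(z-o[2])/r[2]
def proj(c,X):
    K=np.array(c["mtx"]);R=np.array(c["R"]);t=np.array(c["t"])
    p=K@(R@np.array(X,float)+t);return p[:2]/p[2]
def save(n,im): cv2.imwrite("pics/"+n+".png",cv2.cvtColor(im,cv2.COLOR_RGB2BGR))
E
python3 - <<'E'
from h import *
o=get_obs();print({k:np.round(v,3) for k,v in o.items()})
for n in("top","side"):
    im,d,c=shot(n);save(n+"0",im);np.savez(n+"0.npz",d=d,im=im)
    print(n,np.round(c["mtx"],1).tolist(),"campos",-np.array(c["R"]).T@c["t"])
    for t in["balance","plate_mid","dish_mid","parcel","weight_100a","weight_75","weight_50","weight_25","clip","bell","stapler"]:
        for b in boxes_of(n,t)[:4]:
            u,v=b["centre"]
            print(t,round(b["score"],2),np.round([u,v]),np.round(world(c,d,u,v)))
E
```

```text
{'t': np.float64(0.0), 'qpos': array([ 1.115,  0.424,  1.631, -0.   ,  1.089, -0.019]), 'qvel': array([-0.002,  0.   ,  0.001,  0.   , -0.   ,  0.   ]), 'joint_torque': array([-2.0000e-03, -5.4461e+01, -2.7366e+01,  6.4000e-02,  2.3000e-02,
       -0.0000e+00]), 'ee_pos': array([264.139, 565.826, 221.891]), 'orientation': array([-6.810e-01, -3.067e+00,  2.000e-03]), 'ft_force': array([ 0.607,  0.341, -0.441]), 'moment': array([ 0.034, -0.019,  0.021]), 'grasp_force': np.float64(0.0), 'width': np.float64(87.744)}
top [[453.2, 0.0, 319.5], [0.0, 453.2, 234.4], [0.0, 0.0, 1.0]] campos [ 380.64428167   38.96218726 1174.8050016 ]
balance 0.98 [292. 222.] [527. 144.  47.]
parcel 0.97 [479. 301.] [ 325. -317.   30.]
parcel 0.88 [351. 298.] [334.  -0.  32.]
parcel 0.85 [422. 304.] [ 319. -177.   32.]
parcel 0.76 [448. 254.] [ 441. -244.   33.]
weight_100a 0.6 [432. 217.] [ 537. -209.   27.]
weight_100a 0.24 [290. 224.] [521. 150.  53.]
weight_75 0.64 [292. 225.] [517. 145.  53.]
weight_75 0.61 [463. 175.] [ 646. -295.   14.]
weight_75 0.48 [495. 216.] [ 538. -370.   17.]
weight_75 0.41 [433.
[... 872 characters left out ...]
 [ 330. -322.   27.]
parcel 0.71 [267. 266.] [340. -19.  27.]
parcel 0.65 [315. 339.] [ 456. -254.   32.]
weight_100a 0.46 [359. 352.] [ 541. -282.   25.]
weight_75 0.8 [364. 398.] [ 541. -382.   22.]
weight_75 0.54 [411. 360.] [ 639. -300.   22.]
weight_75 0.37 [362. 352.] [ 547. -284.   27.]
weight_50 0.8 [364. 398.] [ 541. -382.   22.]
weight_50 0.54 [411. 360.] [ 639. -300.   22.]
weight_50 0.37 [362. 352.] [ 547. -284.   27.]
weight_25 0.8 [364. 398.] [ 541. -382.   22.]
weight_25 0.54 [411. 360.] [ 639. -300.   22.]
weight_25 0.37 [362. 352.] [ 547. -284.   27.]
clip 0.66 [360. 332.] [ 551. -216.   10.]
bell 0.85 [388. 300.] [ 621. -129.   18.]
stapler 0.85 [287. 175.] [365. 507.   8.]
```

View pics/top0.png

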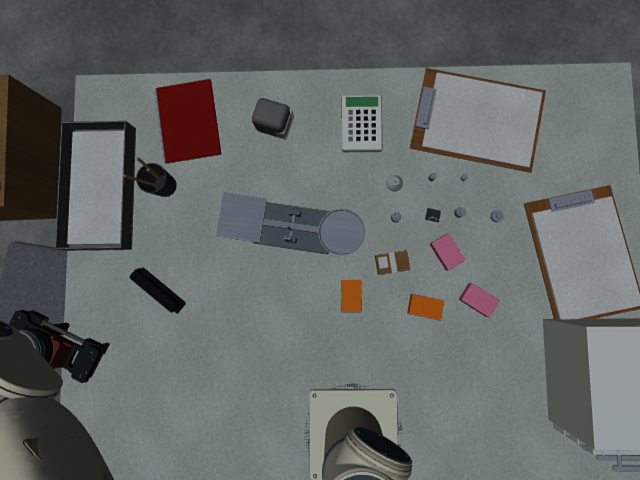

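View pics/side0.png

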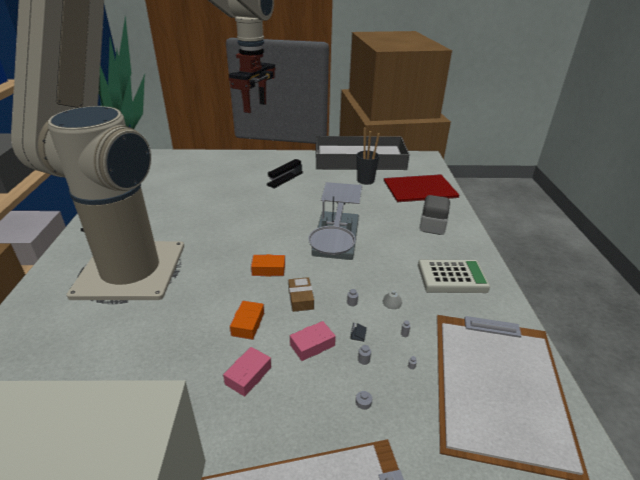

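The top view shows the cardboard parcel at (392,262), with the plate at (242,215) and the dish at (342,231). The 100 g weights are at (396,217) and (460,212), the 75 at (497,216), the 50 at (432,177) and the 25 at (464,177). The clip is at (433,215) and the bell at (395,183). The side view agrees.

```bash
cat > m.py <<'E'
from h import *
def cloud(n,d,c):
    v,u=np.mgrid[0:480,0:640]; K=np.array(c["mtx"]);R=np.array(c["R"]);t=np.array(c["t"])
    p=np.stack([(u-K[0,2])/K[0,0]*d,(v-K[1,2])/K[1,1]*d,d],-1)
    return (p-t)@R
S={'parcel':((392,262),(301,293)),'a':((396,217),(353,297)),'b':((460,212),(364,353)),'75':((497,216),(364,399)),'50':((432,177),(406,328)),'25':((464,177),(412,362)),'clip':((433,215),(358,332)),'bell':((395,183),(393,299))}
def comps():
  for i,n in enumerate(("top","side")):
    f=np.load(n+"0.npz");d=f["d"];c=cams.get_calibration(n);P=cloud(n,d,c)
    m=(P[...,2]>8)&(d>0)
    k,lab=cv2.connectedComponents(m.astype(np.uint8),connectivity=4)
    print(n,"desk z",np.median(P[(np.abs(P[...,2])<15)&(np.abs(P[...,0]-550)<120)&(np.abs(P[...,1]+200)<200)][:,2]))
    for s,px in S.items():
        u,v=px[i]; l=lab[v-2:v+3,u-2:u+3]; l=l[l>0]
        if not len(l): print(s,"none");continue
        mm=lab==np.bincount(l).argmax(); q=P[mm]; z=np.percentile(q[:,2],90); t=q[q[:,2]>z-5]
        x0,y0=q[:,:2].min(0);x1,y1=q[:,:2].max(0)
        print(s,len(q),"ztop %.1f"%z,"topmean",t.mean(0).round(1),"bbox mid",((x0+x1)/2).round(1),((y0+y1)/2).round(1),"size",(x1-x0).round(1),(y1-y0).round(1))
        if s=='parcel':
            w=t if n=='top' else q[q[:,2]>24]; r=cv2.minAreaRect(w[:,:2].astype(np.float32)); print("   rect",r)
    for nm,lo,hi in(("pans",68,86),):
        w=(P[...,2]>lo)&(P[...,2]<hi)&(d>0)&(P[...,0]>400)&(P[...,0]<650)&(P[...,1]>-50)&(P[...,1]<350)
        k2,l2,st,_=cv2.connectedComponentsWithStats(w.astype(np.uint8),connectivity=4)
        for j in range(1,k2):
            if st[j,4]>150:
                q=P[l2==j]; print(" pan",len(q),q.mean(0).round(1),"median z",np.median(q[:,2]).round(1),cv2.minAreaRect(q[:,:2].astype(np.float32)))
comps()
E
python3 m.py
```

```text
top desk z 0.006389629317528116
parcel 649 ztop 32.9 topmean [ 422.7 -105.6   30.7] bbox mid 422.5 -105.4 size 57.4 83.9
   rect ((423.0608825683594, -106.11058807373047), (50.20936965942383, 79.64849853515625), 7.635043621063232)
a 83 ztop 36.7 topmean [ 540.2 -119.    35.5] bbox mid 539.4 -119.2 size 23.4 24.6
b 94 ztop 37.1 topmean [ 550.6 -281.8   36.2] bbox mid 549.9 -281.1 size 24.0 23.7
75 109 ztop 23.0 topmean [ 540.4 -377.2   22.3] bbox mid 540.1 -377.4 size 28.2 30.7
50 46 ztop 37.4 topmean [ 642.7 -214.8   36.5] bbox mid 642.1 -214.8 size 15.1 16.0
25 38 ztop 24.7 topmean [ 642.1 -297.8   23. ] bbox mid 641.5 -297.8 size 14.3 14.9
clip 118 ztop 18.1 topmean [ 540.4 -213.    16.5] bbox mid 543.8 -215.1 size 32.6 37.5
bell 199 ztop 28.4 topmean [ 629.8 -118.4   27.5] bbox mid 630.6 -117.9 size 40.2 41.5
 pan 1966 [536.1 268.   75.2] median z 75.2 ((536.6990356445312, 268.4298095703125), (111.27500915527344, 110.06602478027344), 80.82048034667969)
 pan 1744 [497.   21.6  76. ] median z 75.6 ((495.929931640625, 21.438514709472656), (112.4284896850586, 114.03173828125), 0.06769
[... 428 characters left out ...]
.9 topmean [ 540.6 -375.9   22.6] bbox mid 540.6 -376.0 size 28.8 30.5
50 102 ztop 35.9 topmean [ 642.8 -213.4   35.4] bbox mid 643.0 -214.0 size 16.5 16.4
25 71 ztop 24.1 topmean [ 642.1 -295.9   23.4] bbox mid 642.5 -296.7 size 15.5 14.6
clip 124 ztop 14.5 topmean [ 546.9 -213.5   12.4] bbox mid 549.1 -213.6 size 25.9 36.4
bell 204 ztop 27.4 topmean [ 631.  -119.6   26.7] bbox mid 631.2 -121.7 size 40.0 32.7
 pan 704 [535.8 267.2  74.4] median z 74.4 ((536.0048828125, 271.5396728515625), (116.98882293701172, 109.56079864501953), 81.0860366821289)
 pan 1075 [496.6  25.4  75.6] median z 75.1 ((496.1920471191406, 22.58147430419922), (115.25984191894531, 112.61090087890625), 86.35098266601562)
```

```bash
python3 -m creep '[0.079,-0.336,0,-0.995,0.079,-0.336,0,-0.995,0.079,-0.336,0,-0.995,0.079,-0.336,0,-0.995,0.079,-0.336,0,-0.995,0.079,-0.336,0,-0.995,0.079,-0.336,0,-0.995,0.079,-0.336,0,-0.995,0.079,-0.336,0,-0.995,0.079,-0.336,0,-0.995]' 1
python3 -m creep '[0.0796,-0.336,-0.12,0,0.0796,-0.336,-0.12,0,0.0796,-0.336,-0.12,0,0.0796,-0.336,-0.12,0,0.0796,-0.336,-0.12,0,0.0796,-0.336,-0.12,0,0.0796,-0.336,-0.12,0,0.0796,-0.336,-0.12,0,0.0796,-0.336,-0.12,0,0.0796,-0.336,-0.12,0]'
```

```text
t: 2.03
ee_pos: [343.6, 227.8, 222.9]
orientation: [2.066, 2.366, -0.0]
ft_force: [-0.1, -1.4, -0.4]
width: 87.9
grasp_force: 0.0
t: 2.87
ee_pos: [425.1, -109.1, 101.3]
orientation: [2.064, 2.367, 0.0]
ft_force: [0.5, 0.1, 0.2]
width: 87.6
grasp_force: 0.0
```

```bash
python3 -m creep '[0,0,-0.03,0,0,0,-0.06,0,0,0,-0.08,0,0,0,-0.09,0,0,0,-0.0945,0,0,0,-0.0945,0,0,0,-0.0945,0]'
python3 -m creep '[0,0,0,0,0,0,0,0,0,0,0,0,0,0,0,0,0,0,0,0,0,0,0,0]' 0.4
```

```text
t: 3.45
ee_pos: [423.7, -105.3, 8.8]
orientation: [2.06, 2.371, 0.001]
ft_force: [0.7, 0.1, 0.5]
width: 88.0
grasp_force: 0.0
t: 3.95
ee_pos: [423.1, -105.8, 8.4]
orientation: [2.062, 2.37, 0.0]
ft_force: [0.5, 0.8, 1.1]
width: 51.2
grasp_force: 0.4
```

```bash
python3 -m creep '[0,0,0,0,0,0,0,0,0,0,0,0,0,0,0,0]' 0.4
python3 -m creep '[0,0,0.02,0,0,0,0.05,0,0,0,0.08,0,0,0,0.11,0,0,0,0.13,0,0,0,0.13,0,0,0,0.13,0]'
```

```text
t: 4.28
ee_pos: [423.2, -105.8, 8.4]
orientation: [2.062, 2.37, 0.0]
ft_force: [-0.6, -0.6, 6.1]
width: 49.6
grasp_force: 30.0
t: 4.87
ee_pos: [423.3, -105.8, 138.6]
orientation: [2.061, 2.369, 0.001]
ft_force: [0.4, 0.5, -2.1]
width: 49.8
grasp_force: 30.0
```

```bash
python3 -m creep '[0,0.02,0.03,-0.1,0,0.05,0.06,-0.2,0.01,0.08,0.08,-0.3,0.03,0.115,0.09,-0.3,0.05,0.15,0.09,-0.3,0.06,0.185,0.09,-0.3,0.07,0.22,0.09,-0.3,0.08,0.25,0.09,-0.3,0.09,0.28,0.09,-0.3,0.1,0.31,0.09,-0.3]'
python3 -m creep '[0.005,0.03,0,0,0.01,0.05,0,0,0.0135,0.064,-0.02,0,0.0135,0.064,-0.05,0,0.0135,0.064,-0.08,0,0.0135,0.064,-0.105,0,0.0135,0.064,-0.125,0,0.0135,0.064,-0.133,0,0.0135,0.064,-0.136,0,0.0135,0.064,-0.136,0]'
```

```text
t: 5.7
ee_pos: [522.0, 205.7, 225.2]
orientation: [-2.391, -2.035, 0.007]
ft_force: [-0.1, -0.3, -2.0]
width: 49.7
grasp_force: 30.0
t: 6.53
ee_pos: [535.7, 267.9, 90.6]
orientation: [-2.392, -2.035, 0.004]
ft_force: [1.3, -0.4, -1.1]
width: 50.2
grasp_force: 30.0
```

```bash
python3 -m creep '[0,0,-0.003,0,0,0,-0.006,0,0,0,-0.008,0,0,0,-0.01,0,0,0,-0.012,0,0,0,-0.014,0,0,0,-0.016,0,0,0,-0.018,0,0,0,-0.02,0,0,0,-0.022,0]'
python3 -m creep '[0,0,-0.002,0,0,0,-0.004,0,0,0,-0.006,0,0,0,-0.008,0,0,0,-0.009,0,0,0,-0.01,0,0,0,-0.011,0,0,0,-0.011,0,0,0,-0.011,0]'
python3 - <<'E'
from h import *
from m import cloud
im,d,c=shot("side");P=cloud("side",d,c)
w=(P[...,2]>30)&(P[...,2]<105)&(d>0)
for (x,y) in((497,21.5),):
    k=w&(np.hypot(P[...,0]-x,P[...,1]-y)<40);print("dish z",np.median(P[k][:,2]))
print(get_obs()["ft_force"],get_obs()["ee_pos"])
save("s1",im[130:300,240:430].repeat(3,0).repeat(3,1))
E
```

```text
t: 7.37
ee_pos: [536.5, 268.3, 70.0]
orientation: [2.393, 2.036, -0.0]
ft_force: [0.7, 0.1, -1.4]
width: 49.8
grasp_force: 30.0
t: 8.12
ee_pos: [536.5, 268.3, 59.2]
orientation: [-2.393, -2.036, -0.0]
ft_force: [-0.5, 0.1, -0.3]
width: 49.8
grasp_force: 30.0
top desk z 0.006389629317528116
parcel 649 ztop 32.9 topmean [ 422.7 -105.6   30.7] bbox mid 422.5 -105.4 size 57.4 83.9
   rect ((423.0608825683594, -106.11058807373047), (50.20936965942383, 79.64849853515625), 7.635043621063232)
a 83 ztop 36.7 topmean [ 540.2 -119.    35.5] bbox mid 539.4 -119.2 size 23.4 24.6
b 94 ztop 37.1 topmean [ 550.6 -281.8   36.2] bbox mid 549.9 -281.1 size 24.0 23.7
75 109 ztop 23.0 topmean [ 540.4 -377.2   22.3] bbox mid 540.1 -377.4 size 28.2 30.7
50 46 ztop 37.4 topmean [ 642.7 -214.8   36.5] bbox mid 642.1 -214.8 size 15.1 16.0
25 38 ztop 24.7 topmean [ 642.1 -297.8   23. ] bbox mid 641.5 -297.8 size 14.3 14.9
clip 118 ztop 18.1 topmean [ 540.4 -213.    16.5] bbox mid 543.8 -215.1 size 32.6 37.5
bell 199 ztop 28.4 topmean [ 629.8 -118.4   27.5] bbox mid 630.6 -117.9 size 40.2 41.5
 pan 1966 [536.1 
[... 791 characters left out ...]
-213.4   35.4] bbox mid 643.0 -214.0 size 16.5 16.4
25 71 ztop 24.1 topmean [ 642.1 -295.9   23.4] bbox mid 642.5 -296.7 size 15.5 14.6
clip 124 ztop 14.5 topmean [ 546.9 -213.5   12.4] bbox mid 549.1 -213.6 size 25.9 36.4
bell 204 ztop 27.4 topmean [ 631.  -119.6   26.7] bbox mid 631.2 -121.7 size 40.0 32.7
 pan 704 [535.8 267.2  74.4] median z 74.4 ((536.0048828125, 271.5396728515625), (116.98882293701172, 109.56079864501953), 81.0860366821289)
 pan 1075 [496.6  25.4  75.6] median z 75.1 ((496.1920471191406, 22.58147430419922), (115.25984191894531, 112.61090087890625), 86.35098266601562)
dish z 98.86734889449126
[-0.55665334 -1.36000467 -0.75895149] [536.4456107  268.34337252  59.20798095]
```

View pics/s1.png

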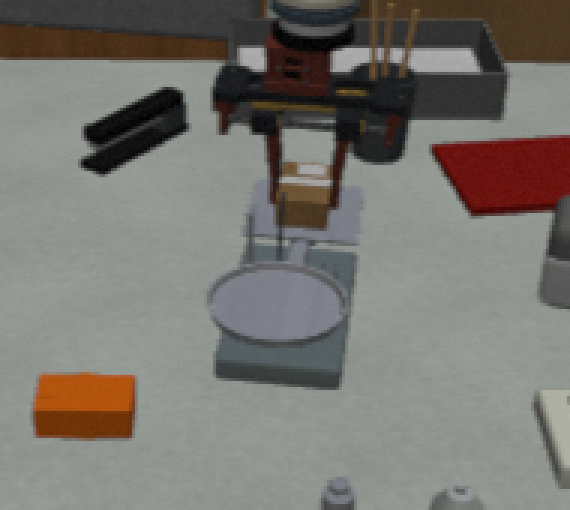

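The side crop shows the parcel gripped over the plate at about (305,205), with the plate nearly down. The dish is at z≈99, 1 mm short of its stop, so I'll press on slowly until there is contact.

```bash
sed -i 's/^comps()/if __name__=="__main__": comps()/' m.py
cat >> m.py <<'E'
def dishz():
    im,d,c=shot("side");P=cloud("side",d,c)
    k=(P[...,2]>30)&(P[...,2]<105)&(d>0)&(np.hypot(P[...,0]-497,P[...,1]-21.5)<45)
    return np.median(P[k][:,2])
E
python3 -m creep '[0,0,-0.0005,0,0,0,-0.001,0,0,0,-0.001,0,0,0,-0.001,0]'
python3 -m creep '[0,0,-0.0005,0,0,0,-0.001,0,0,0,-0.001,0,0,0,-0.001,0]'
python3 -c "from m import *;print(dishz())"
```

```text
t: 8.5
ee_pos: [536.5, 268.3, 58.5]
orientation: [2.393, 2.036, 0.0]
ft_force: [-2.2, -0.6, 3.4]
width: 50.2
grasp_force: 30.0
t: 8.83
ee_pos: [536.6, 268.3, 58.3]
orientation: [2.393, 2.035, 0.0]
ft_force: [-3.6, -2.3, 12.4]
width: 49.8
grasp_force: 30.0
99.66413288692456
```

```bash

python3 -m creep '[0,0,0.001,0,0,0,0.001,0]'
python3 -m creep '[0,0,0,0,0,0,0,0,0,0,0,0,0,0,0,0]' 0.75
python3 -c "from m import *;print(dishz())"
```

```text
t: 9.05
ee_pos: [536.7, 268.4, 58.5]
orientation: [2.393, 2.036, 0.001]
ft_force: [-1.4, -0.7, 4.4]
width: 49.8
grasp_force: 30.0
t: 9.38
ee_pos: [536.4, 268.4, 57.9]
orientation: [-2.393, -2.036, 0.0]
ft_force: [-0.1, -0.3, 0.8]
width: 65.6
grasp_force: 0.0
99.48845759145252
```

```bash

python3 -m creep '[0,0,0.01,0,0,0,0.03,0,0,0,0.07,0,0,0,0.11,0,0,-0.04,0.13,0,0,-0.08,0.13,0,0,-0.12,0.13,0,0,-0.16,0.13,0,0,-0.2,0.13,0,0,-0.24,0.13,0]'
python3 -m creep '[0.0035,-0.04,0,0,0.0035,-0.08,0,0,0.0035,-0.11,-0.03,0,0.0035,-0.135,-0.06,0,0.0035,-0.147,-0.1,0,0.0035,-0.147,-0.13,0,0.0035,-0.147,-0.13,0]' 0.5
python3 -m creep '[0,0,-0.03,0,0,0,-0.045,0,0,0,-0.052,0,0,0,-0.052,0]'
python3 -c "
from m import *
im,d,c=shot('side');print(dishz());save('s2',im[220:420,260:460].repeat(3,0).repeat(3,1))"
```

```text
t: 10.27
ee_pos: [536.3, 26.6, 189.2]
orientation: [2.392, 2.036, 0.001]
ft_force: [0.8, 0.0, -1.3]
width: 65.9
grasp_force: 0.0
t: 10.85
ee_pos: [536.0, -118.9, 53.6]
orientation: [-2.389, -2.029, 0.008]
ft_force: [-1.6, 0.5, 0.2]
width: 44.0
grasp_force: 0.0
t: 11.18
ee_pos: [540.0, -118.2, 6.4]
orientation: [-2.392, -2.036, 0.001]
ft_force: [-0.8, 1.0, -0.5]
width: 43.5
grasp_force: 0.0
99.53692817068203
```

View pics/s2.png

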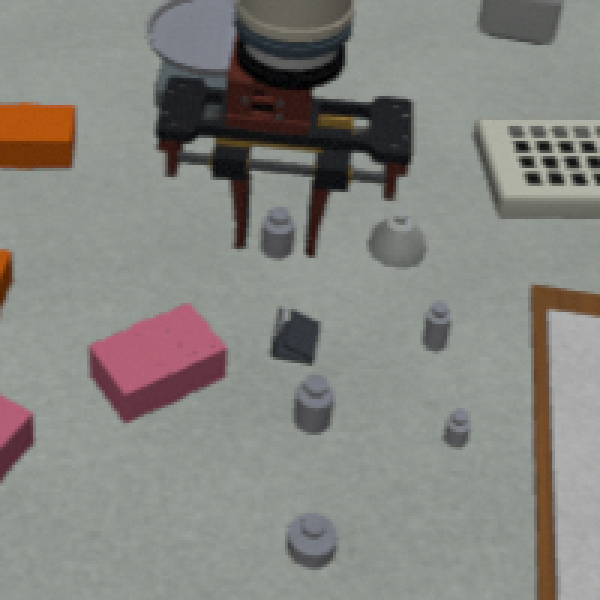

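The fingers stand either side of the weight at (278,235) in the crop, and it is well centred. I'll close and lift, then carry it to dish spot A at (492.8,-3.2).

```bash

python3 -m creep '[0,0,0,0,0,0,0,0,0,0,0,0,0,0,0,0,0,0,0,0]' 0.1
python3 -m creep '[0,0,0.03,0,0,0,0.07,0,0,0,0.11,0,0,0,0.14,0,0,0,0.14,0,0,0,0.14,0]'
```

```text
t: 11.7
ee_pos: [540.6, -118.8, 7.1]
orientation: [2.392, 2.035, 0.001]
ft_force: [-1.4, 0.0, 6.6]
width: 24.4
grasp_force: 30.0
t: 12.2
ee_pos: [541.0, -118.9, 148.0]
orientation: [2.39, 2.034, 0.004]
ft_force: [-0.0, 0.0, -1.8]
width: 24.2
grasp_force: 30.0
```

```bash

python3 -m creep '[-0.012,0.03,0,0,-0.027,0.065,0,0,-0.04,0.1,0,0,-0.0472,0.1155,-0.005,0,-0.0472,0.1155,-0.015,0,-0.0472,0.1155,-0.027,0,-0.0472,0.1155,-0.033,0,-0.0472,0.1155,-0.035,0,-0.0472,0.1155,-0.035,0,-0.0472,0.1155,-0.035,0]'
python3 -m creep '[0,0,-0.002,0,0,0,-0.004,0,0,0,-0.006,0,0,0,-0.008,0,0,0,-0.01,0,0,0,-0.012,0,0,0,-0.013,0,0,0,-0.014,0,0,0,-0.014,0,0,0,-0.014,0]'
python3 -c "
from m import *
im,d,c=shot('side');print(dishz());save('s3',im[170:300,260:420].repeat(3,0).repeat(3,1))"
```

```text
t: 13.03
ee_pos: [492.8, -3.8, 110.8]
orientation: [-2.393, -2.034, 0.001]
ft_force: [0.5, 0.5, -1.0]
width: 24.1
grasp_force: 30.0
t: 13.87
ee_pos: [492.7, -3.1, 97.1]
orientation: [-2.393, -2.036, 0.0]
ft_force: [0.4, -0.0, -0.8]
width: 24.0
grasp_force: 30.0
90.17651864314799
```

View pics/s3.png

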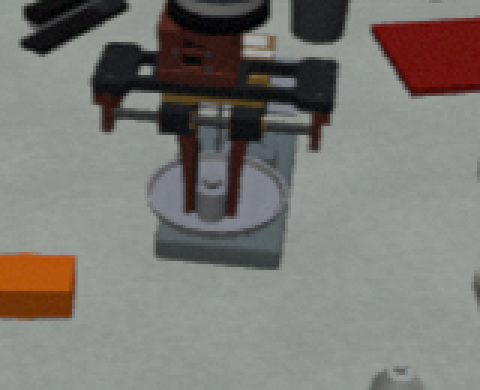

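The crop shows the weight at (210,200), inside the dish and touching the floor. The dish has followed it down to about 90, so I'll release.

```bash

python3 -m creep '[0,0,0,0,0,0,0,0,0,0,0,0]' 0.4
python3 -m creep '[0,0,0.01,0,0,0,0.03,0,0,0,0.06,0,0.01,0,0.08,0,0.03,-0.03,0.08,0,0.05,-0.065,0.08,0,0.05,-0.1,0.08,0,0.05,-0.14,0.08,0,0.05,-0.175,0.08,0,0.05,-0.21,0.08,0]'
python3 -c "
from m import *
print(dishz(),get_obs()['t']);im,d,c=shot('top');P=cloud('top',d,c)
for x,y in((497,21.5),(536.4,268.4)):
  k=(np.hypot(P[...,0]-x,P[...,1]-y)<50)&(P[...,2]>40)&(d>0);q=P[k][:,2];h,e=np.histogram(q,np.arange(40,140,1));print([(e[i],h[i]) for i in range(len(h)) if h[i]>40])"
```

```text
t: 14.22
ee_pos: [492.8, -3.2, 97.2]
orientation: [2.393, 2.036, 0.0]
ft_force: [0.8, -0.4, -1.5]
width: 34.3
grasp_force: 0.0
t: 15.05
ee_pos: [542.6, -215.0, 178.0]
orientation: [2.393, 2.035, 0.0]
ft_force: [0.2, -0.0, -0.6]
width: 34.9
grasp_force: 0.0
91.88573876064409 15.1
[(np.int64(88), np.int64(41)), (np.int64(89), np.int64(102)), (np.int64(90), np.int64(202)), (np.int64(91), np.int64(234)), (np.int64(92), np.int64(231)), (np.int64(93), np.int64(191)), (np.int64(94), np.int64(121)), (np.int64(95), np.int64(65))]
[(np.int64(55), np.int64(51)), (np.int64(56), np.int64(55)), (np.int64(57), np.int64(72)), (np.int64(58), np.int64(89)), (np.int64(59), np.int64(75)), (np.int64(60), np.int64(58)), (np.int64(61), np.int64(42)), (np.int64(85), np.int64(45)), (np.int64(86), np.int64(91)), (np.int64(87), np.int64(125)), (np.int64(88), np.int64(125)), (np.int64(89), np.int64(110)), (np.int64(90), np.int64(63))]
```

```bash
cat > q.py <<'E'
from m import *
u=np.array([39.3,246.9])/250; w=np.array([u[1],-u[0]])
def z(P,d,which):
    c=np.array([496.7,21.5]) if which=="dish" else np.array([536.3,268.4])
    r=P[...,:2]-c; a=r@u; b=r@w
    if which=="dish": k=(np.hypot(a,b)<42)&(np.abs(a)<13 if FREE else True)
    else: k=(np.abs(b)>33)&(np.abs(b)<50)&(np.abs(a)<48)
    k=k&(d>0)&(P[...,2]>40)&(P[...,2]<110); q=P[k]
    med=np.median(q[:,2]); q=q[np.abs(q[:,2]-med)<6]; return q[:,2].mean(),len(q)
FREE=True
def run(n=4):
    for cam in("top","side"):
        c=cams.get_calibration(cam);f=np.load(cam+"0.npz");P0=cloud(cam,f["d"],c)
        ref={k:z(P0,f["d"],k) for k in("dish","plate")}
        r={"dish":[],"plate":[]}
        for i in range(n):
            _,d,c=shot(cam);P=cloud(cam,d,c)
            for k in r: r[k].append(z(P,d,k)[0])
        for k in r:
            dz=np.mean(r[k])-ref[k][0]; s=1 if k=="dish" else -1
            print(cam,k,ref[k],"dz %.2f sd %.2f -> g %.1f"%(dz,np.std(r[k]),np.arcsin(s*dz/125)/0.0015))
if __name__=="__main__": run()
E
python3 q.py
```

```text
top dish (np.float64(75.09903112303225), 351) dz 17.01 sd 0.12 -> g 91.0
top plate (np.float64(75.29435017043664), 532) dz -17.04 sd 0.04 -> g 91.2
side dish (np.float64(74.76006576390212), 207) dz 16.83 sd 0.04 -> g 90.0
side plate (np.float64(74.54561259635604), 183) dz -17.04 sd 0.09 -> g 91.2
```

The difference is about 91 g, so the parcel is about 191 g. The nearest 25 g step is 200 g, which means adding the second 100 g weight.

```bash

python3 -m creep '[0.0078,-0.035,0,0,0.0078,-0.0681,-0.02,0,0.0078,-0.0681,-0.06,0,0.0078,-0.0681,-0.1,0,0.0078,-0.0681,-0.13,0,0.0078,-0.0681,-0.15,0,0.0078,-0.0681,-0.163,0,0.0078,-0.0681,-0.171,0,0.0078,-0.0681,-0.171,0,0.0078,-0.0681,-0.171,0]' 0.5
python3 -m creep '[0,0,0,0,0,0,0,0,0,0,0,0,0,0,0,0,0,0,0,0]' 0.1
python3 -m creep '[0,0,0.03,0,0,0,0.07,0,0,0,0.11,0,0,0.02,0.14,0,0,0.05,0.14,0,0,0.085,0.14,0,-0.01,0.12,0.14,0,-0.02,0.155,0.14,0,-0.03,0.19,0.14,0,-0.03,0.19,0.14,0]'
```

```text
t: 16.38
ee_pos: [551.2, -281.3, 6.9]
orientation: [2.392, 2.036, 0.0]
ft_force: [0.9, 0.2, -0.1]
width: 44.1
grasp_force: 0.0
t: 16.8
ee_pos: [551.3, -281.7, 7.3]
orientation: [2.392, 2.035, 0.001]
ft_force: [-0.4, 1.0, 6.9]
width: 24.1
grasp_force: 30.0
t: 17.63
ee_pos: [517.5, -86.5, 145.8]
orientation: [-2.387, -2.037, 0.002]
ft_force: [-0.6, -0.4, -1.2]
width: 24.3
grasp_force: 30.0
```

```bash

python3 -m creep '[-0.004,0.02,0.02,0,-0.009,0.055,0.02,0,-0.014,0.09,0.02,0,-0.018,0.12,0.02,0,-0.02,0.1375,0.01,0,-0.02,0.1375,-0.01,0,-0.02,0.1375,-0.025,0,-0.02,0.1375,-0.034,0,-0.02,0.1375,-0.039,0,-0.02,0.1375,-0.041,0]'
python3 -m creep '[0,0,-0.002,0,0,0,-0.004,0,0,0,-0.006,0,0,0,-0.008,0,0,0,-0.01,0,0,0,-0.012,0,0,0,-0.014,0,0,0,-0.016,0,0,0,-0.018,0,0,0,-0.02,0]'
python3 -m creep '[0,0,-0.001,0,0,0,-0.002,0,0,0,-0.003,0,0,0,-0.004,0,0,0,-0.0047,0,0,0,-0.0047,0,0,0,-0.0047,0,0,0,-0.0047,0]'
python3 -c "
from m import *
im,d,c=shot('side');print(dishz());save('s4',im[170:300,260:420].repeat(3,0).repeat(3,1))"
```

```text
t: 18.47
ee_pos: [500.4, 45.9, 104.6]
orientation: [-2.393, -2.035, 0.001]
ft_force: [0.4, -0.3, -0.7]
width: 24.2
grasp_force: 30.0
t: 19.3
ee_pos: [500.6, 46.2, 85.0]
orientation: [2.393, 2.036, -0.0]
ft_force: [0.3, -0.2, -0.5]
width: 24.3
grasp_force: 30.0
t: 19.97
ee_pos: [500.5, 46.2, 80.5]
orientation: [-2.393, -2.036, 0.0]
ft_force: [-0.1, -0.2, -0.8]
width: 24.2
grasp_force: 30.0
74.0300082922638
```

View pics/s4.png

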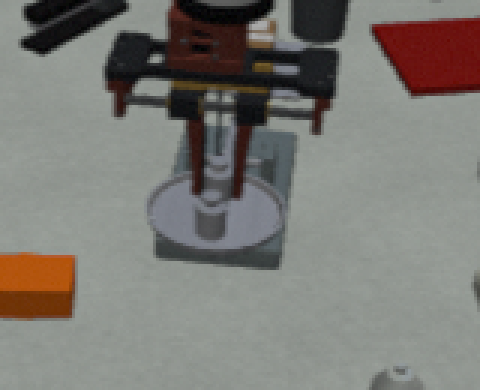

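The crop shows both weights standing in the dish, at (210,220) and (217,175), with the dish at about 74. Now I'll release slowly and straight, and back away.

```bash

python3 -m creep '[0,0,0,0,0,0,0,0,0,0,0,0]' 0.4
python3 -m creep '[0,0,0.01,0,0,0,0.03,0,0,0,0.06,0,0,0,0.09,0,0,0,0.12,0,0.01,-0.02,0.12,0,0.03,-0.05,0.12,0,0.04,-0.085,0.12,0,0.05,-0.12,0.12,0,0.05,-0.16,0.12,0]'
python3 -m creep '[0.01,-0.035,0,0,0.01,-0.07,0,0,0.01,-0.09,0,0,0.01,-0.09,0,0,0.01,-0.09,0,0,0.01,-0.09,0,0,0.01,-0.09,0,0,0.01,-0.09,0,0,0.01,-0.09,0,0]'
python3 q.py; python3 -c "
from m import *
im,d,c=shot('side');save('s5',im[130:430,230:500].repeat(2,0).repeat(2,1))"
```

```text
t: 20.32
ee_pos: [500.6, 46.3, 80.5]
orientation: [2.393, 2.036, 0.0]
ft_force: [0.4, -0.5, -0.1]
width: 34.9
grasp_force: 0.0
t: 21.15
ee_pos: [552.3, -115.0, 201.7]
orientation: [2.39, 2.036, 0.003]
ft_force: [0.0, 0.3, -0.6]
width: 35.0
grasp_force: 0.0
t: 21.9
ee_pos: [560.7, -202.7, 200.6]
orientation: [-2.391, -2.037, -0.0]
ft_force: [0.4, -0.2, 0.1]
width: 34.8
grasp_force: 0.0
top dish (np.float64(75.09903112303225), 351) dz -1.67 sd 0.12 -> g -8.9
top plate (np.float64(75.29435017043664), 532) dz 1.70 sd 0.11 -> g -9.1
side dish (np.float64(74.76006576390212), 207) dz -1.77 sd 0.10 -> g -9.5
side plate (np.float64(74.54561259635604), 183) dz 1.71 sd 0.16 -> g -9.1
```

View pics/s5.png

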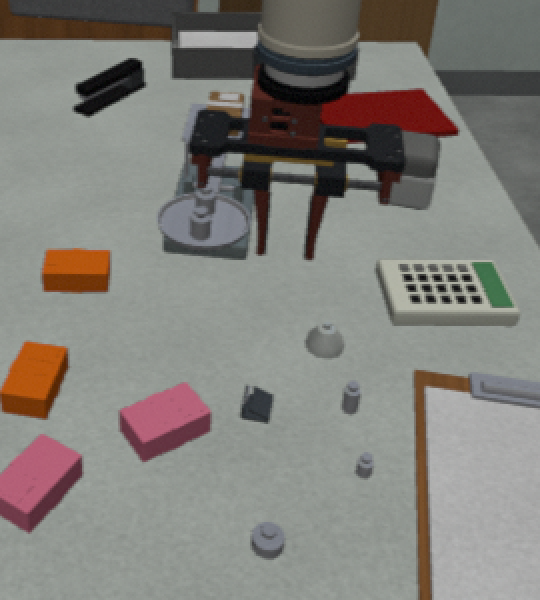

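The residual is -9 g on all four readings, below 12.5 g, so 200 g is the nearest step. Both weights stand in the dish at (200,215), the unused ones are still on the desk, and the gripper is clear.

```bash
python3 -c "from workcell import ticket;print(ticket.close_job())"
```

```text
the job is handed in; nothing more can be done
None
```

The parcel is on the plate and balanced by both 100 g weights (200 g) in the dish; the beam reads about 9 g towards the dish, so the parcel weighs about 191 g. The job is handed in.

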